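# Tip the slide tray on edge into the scanner's loading slot

### The arm

A 6-joint arm with a two-finger parallel gripper is mounted at the origin on the work surface. World frame = base frame: x ahead of the robot, y to its left, z up, the work surface at z = 0. Lengths are in m, angles in rad, forces in N, time in s.
With the tool pointing down it reaches from about 0.35 to 0.975 m from the base axis. Payload 4.9 kg.
Tool frame: the origin (TCP) lies at the very end of the fingers, on their centre line; the grasp point (between the pads) lies 19 mm behind it; z points along the fingers, y is the direction in which the jaws open and shut (so a half turn about z gives the same grasp; the last joint's range is limited). The gripper opens to 85 mm and grips with 20 to 120 N. Pads are 22 mm wide; open, the fingers measure 114 mm over their backs; the gripper's body (76 mm by 85 mm) begins 54 mm behind the grasp point. The pads swing forward as they close: fully open they stand 13 mm farther back than shut.
Start: joints at [-1.314, 0.053, 1.613, -0, 1.476, -0.119], TCP at [0.229, -0.581, 0.231] pointing down, gripper open.
Joint ranges: [-3.01, 3.01], [-1.01, 2.22], [0.06, 2.58], [-1.02, 4.17], [0.09, 2.62], [-3.14, 3.14]. Speed limits (rad/s): [2.57, 2.57, 3.14, 3.14, 3.14, 3.14].

### API

Orientations are given as a rotation vector (axis times angle).
In Python, from station import ctrl gives the robot as it stands.
- The arm moves only by the tool apply_moves, never from a script. Its argument "deltas" is a list of rows, each a list of 5 numbers: the shift along the tool's x, y, z in m, then the turn about the tool's z in rad, then the gripper's target within -1 to 1 (fully open at 1, half-way at 0, shut at -1). A call has exactly 8 rows; each row shifts and turns the pose as measured when the row begins, along the tool's axes as they then stand; what a row does not reach is not made up. A row lasts 1/8 s, in which the tool goes at most 62.5 mm and 10.7 degrees, less where a joint would pass 70% of its speed; a pose out of reach is approached as far as the arm can. A call with a gripper value outside its range is refused whole. The fingers move at their own pace and stop on an object; "grip_force" is the grip in N (left out, the last holds). Time passes only in rows, so rows that do not move let the fingers close, or fill a call up. It gives the time, the measured TCP pose, the force and the opening at its end, in the units of the state.
- ctrl.get_obs(): the state, without advancing time (a new reading comes with each control period).
- ctrl.get_image(name): name is "scene" or "side" or "wrist"; returns a dict with "img" (420x560x3 uint8, red, green, blue), "range_z" (420x560 float32, m along the optical axis (not along the pixel's ray), 0 where there is no reading), "mtx" (3x3 intrinsics, pixels), "k1" (the pictures are not rectified: a ray, as slopes to the right and down, at radius r is drawn at 1 + k1 r^2 times it, then the intrinsics apply), "eye" and "attitude" of the camera in the world; the wrist camera has in their place "mount" (4x4, takes a point from camera to tool coordinates, whose origin is the TCP and whose axes are the flange's). Camera axes: x right, y down, z forward; pixel columns grow to the right and rows downward; lengths in m; the calibration is good to about 2 mm. A picture is of the moment at which its call begins: read the wrist's pose just before it.
- ctrl.finish_job(): hands the job in, once; it reports no verdict.
Trained networks look in a picture, given as the dict that the camera call returned (one of the last four; its "shot" number tells which), for a name from the list of things; names that differ only in an ending like _2 or _b are one class to them, and where a whole thing is asked for, a point or a joint stands for the part that bears it (a point fixed in the world has none). Each returns a list of dicts, best first, with "confidence" (0 to 1); they miss things now and then, are a little off and sometimes report something else, mostly with a low value. They report only what shows in the picture. A call takes as long as a camera call. They do not tell look-alikes from the thing itself.
- ctrl.search_frame(picture, target): "extent" ([left, top, width, height] in pixels, round what is visible of it).
- ctrl.spot_point(picture, target): "uv" ([column, row] in pixels: a listed point, or the origin of a listed thing).
The state is a dict: "t": time; "q": joint angles; "dq": joint speeds; "effort": joint torques, N m; "tool_pos": TCP position; "tool_rot": TCP orientation; "contact_force": force on the tool from outside, world axes, zero at the start; "wrist_torque": the same for the moment, N m; "opening": finger opening in m.
Only numpy, scipy, OpenCV 4.12 (cv2) and the standard library are available. Lean on these libraries where they do the work, as an engineer would, in place of code of your own. Each camera call takes 0.05 s, during which the arm holds its last target.

### The job

Load the slide tray into the scanner's upright slot: slide it flat along the two runners until its far edge lies squarely against both stop posts, centred over the slot, then tip it up from its near edge so that it stands on its far edge, the side with the slides facing the posts, and goes down the slot until it is fully home. Leave it standing there at rest, and do not knock the other things on the bench about.

Things in the scene. Friction and masses are not known exactly. Their poses are not given: they have to be found in the camera images.
- loader: Fixed grey loading stand of the slide scanner on the bench. Origin: on the bench under its middle; x points from the robot's side to the slot and posts, y left, z up. Coordinates below are mm in this frame; its yaw varies by 0.3 rad either way. White scanner housing beyond x = 92 to 212, y -115 to 115, 96 high.
- gap_mouth (a point): Near end of the open gap between the runners, at x -80, y 0, z 100 of the loader. Runners: flat tops at z 100, x -80 to 60, y 32 to 95 and -95 to -32. The gap (64 wide) is open above and at its near end and free down to 6 above the bench, as far as a crosspiece (x 50 to 60, 50 high): room for a tilted finger to reach under the tray.
- slot_mouth (a point): Centre of the slot's open top, at x 67, y 0, z 100 of the loader. Slot: x 60 to 74 (14 wide), y -75 to 75, floor at z 25. A tray passes down it only when nearly upright; when home it stands 25 proud of the runners.
- post_left (a point): Top of the left stop post, middle of its near face, at x 74, y 49, z 170 of the loader. Two square steel posts, 18 wide, centred at y 49 and y -49, 70 tall above the runners' level, near faces at x 74, flush with the slot's far wall; 80 free between them.
- tray: Loose flat aluminium slide tray, 100 (its x) x 125 (its y) x 10 mm (its z), 0.15 to 0.28 kg, four glass slides sunk flush in its top side. Starts flat on the runners, short of the slot, off-centre and askew. Origin: centre of its underside; x towards its far edge (the edge that goes down the slot), z out of its top side, with the slides.
- tray_lead (a point): Middle of the lower arris of the tray's far edge (50 mm along the tray's x from its origin, on the underside); goes first down the slot.
- tray_trail (a point): Middle of the lower arris of the tray's near edge (-50 mm along the tray's x, on the underside); the edge to tip it up by.
- slidebox: Bystander, loose: closed clear slide box, 100 x 80 x 34 mm; origin at the centre of its underside. Leave it alone.
- objective: Bystander, loose: steel microscope objective standing upright, 32 mm diameter, 50 mm tall; origin at the centre of its underside. Leave it alone.
- stain: Bystander, loose: amber stain jar with a black cap, 52 mm diameter, 85 mm tall; origin at the centre of its underside. Leave it alone.
- petri: Bystander, loose: closed glass petri dish, 90 mm diameter, 18 mm tall; origin at the centre of its underside. Leave it alone.
- mouse: Bystander, loose: white computer mouse, 105 x 60 x 31 mm; origin at the centre of its underside. Leave it alone.
- logbook: Bystander, loose: closed grey logbook, 150 x 105 x 22 mm; origin at the centre of its underside. Leave it alone.
There are look-alikes about, which are no part of the job. Of the things that look like the tray, the middle-sized one is meant.

How it is judged:
By the outcome, as a careful person would: the job done as asked, in the order asked, and still so for the second after the job is handed in, with the robot touching nothing.
It also fails if it takes over 64 s, if anything falls off the work surface, if the arm or the gripper's body presses on something with over 40 N, if the wrist force passes 120 N, or if a joint passes its speed limit or range.

## Working session

There is one attempt and no reset: what is moved stays moved. The work goes in short steps, Python scripts to look and compute and a tool call to move; the robot and the scene stay as the last step left them, time stands still between calls to the robot, and variables do not carry over. Pictures are saved under pics/ and viewed, and the job is handed in when it is done.

Besides the shell and the picture viewer there is one more tool, called after ">>>" as name([rows], argument=value, ...), one row to a line, values as JSON. apply_moves: Moves the arm, as the interface text tells. Its arguments: {"type":"object","properties":{"deltas":{"type":"array"},"grip_force":{"type":"number"}},"required":["deltas"]}

```bash
ls; mkdir -p pics
cat > h.py <<'E'
import numpy as np, cv2
from station import ctrl
from scipy.spatial.transform import Rotation as R
def pose(o):
    T=np.eye(4);T[:3,:3]=R.from_rotvec(o['tool_rot']).as_matrix();T[:3,3]=o['tool_pos'];return T
def shot(name,fn=None):
    o=ctrl.get_obs();p=ctrl.get_image(name)
    if fn: cv2.imwrite('pics/'+fn,cv2.cvtColor(p['img'],cv2.COLOR_RGB2BGR))
    if 'mount' in p: p['T']=pose(o)@np.array(p['mount'])
    else:
        T=np.eye(4);a=np.array(p['attitude'],float)
        T[:3,:3]=a if a.shape==(3,3) else R.from_rotvec(a).as_matrix()
        T[:3,3]=p['eye'];p['T']=T
    return p
def und(p,uv):
    K=np.array(p['mtx']);uv=np.atleast_2d(np.array(uv,float))
    d=np.stack([(uv[:,0]-K[0,2])/K[0,0],(uv[:,1]-K[1,2])/K[1,1]],1)
    s=d.copy()
    for _ in range(20): s=d/(1+p['k1']*(s**2).sum(1,keepdims=True))
    return s
def onz(p,uv,z):
    s=und(p,uv);d=np.c_[s,np.ones(len(s))]@p['T'][:3,:3].T;e=p['T'][:3,3]
    return e+d*((z-e[2])/d[:,2])[:,None]
def cloud(p):
    h,w=p['range_z'].shape;v,u=np.mgrid[:h,:w]
    s=und(p,np.c_[u.ravel(),v.ravel()]);z=p['range_z'].ravel()
    P=np.c_[s*z[:,None],z]@p['T'][:3,:3].T+p['T'][:3,3]
    P[z<=0]=np.nan
    return P.reshape(h,w,3)
def proj(p,X):
    X=np.atleast_2d(X);c=(X-p['T'][:3,3])@p['T'][:3,:3]
    s=c[:,:2]/c[:,2:];s=s*(1+p['k1']*(s**2).sum(1,keepdims=True));K=np.array(p['mtx'])
    return s*[K[0,0],K[1,1]]+K[:2,2]
E
python3 - <<'E'
from h import *
for n in ['scene','side','wrist']:
    p=shot(n,n+'0.png')
    print(n,p.get('attitude'),p.get('eye'),p['k1'],p['mtx'],p.get('mount'))
    if n!='wrist':
        for t in ['loader','tray','slidebox','objective','stain','petri','mouse','logbook']:
            print(t,[(np.round(d['extent']),round(d['confidence'],2)) for d in ctrl.search_frame(p,t)][:4])
        for t in ['gap_mouth','slot_mouth','post_left','tray_lead','tray_trail']:
            print(t,[(np.round(d['uv'],1),round(d['confidence'],2)) for d in ctrl.spot_point(p,t)][:4])
print(ctrl.get_obs())
E
```

```text
pics
scene [-2.01668323 -1.35166931  0.58525107] [ 1.23076801 -0.27240072  0.87626126] 0.03478285355959608 [[394.75554864   0.         273.25124925]
 [  0.         394.75554864 206.08898402]
 [  0.           0.           1.        ]] None
loader [(array([244., 208., 110., 119.]), 0.7)]
tray [(array([256., 188.,  27.,  23.]), 0.79), (array([167., 187.,  64.,  49.]), 0.77), (array([263., 205.,  47.,  29.]), 0.75)]
slidebox [(array([334., 203.,  31.,  33.]), 0.92)]
objective [(array([187., 286.,  18.,  18.]), 0.73)]
stain [(array([201., 235.,  19.,  38.]), 0.95)]
petri [(array([350., 247.,  41.,  30.]), 0.62)]
mouse [(array([ 96., 267.,  42.,  36.]), 0.74)]
logbook [(array([384., 170.,  50.,  38.]), 0.84)]
gap_mouth [(array([271.5, 206.2]), 0.63), (array([290.3, 249.3]), 0.24)]
slot_mouth [(array([290. , 250.1]), 0.86)]
post_left [(array([310., 228.]), 0.88), (array([282.5, 255.9]), 0.47)]
tray_lead [(array([279.6, 198.4]), 0.94), (array([285.4, 231.3]), 0.81), (array([213.4, 202.4]), 0.79)]
tray_trail [(array([257.6, 200.3]), 0.96), (array([177.9, 220.2]), 0.66), (array([284.3, 206.1])
[... 1404 characters left out ...]
000000e+00  0.00000000e+00  1.00000000e+00]]
{'t': 1.45, 'q': array([-1.31402262e+00,  5.27076615e-02,  1.61288770e+00,  2.77853194e-05,
        1.47600560e+00, -1.18978297e-01]), 'dq': array([ 0.00015252,  0.00033896, -0.00082851,  0.00067427, -0.00030367,
       -0.001609  ]), 'effort': array([-4.04790057e-05, -3.93665779e+01, -3.70451832e+01, -2.78135940e-04,
        5.38858203e-04, -2.17099959e-06]), 'tool_pos': array([ 0.22937423, -0.58137314,  0.23130618]), 'tool_rot': array([-3.08630129e+00, -5.86757772e-01, -4.24475686e-05]), 'contact_force': array([-0.89666982, -0.24796293, -0.50834886]), 'wrist_torque': array([ 0.03218634, -0.01252273, -0.00910945]), 'opening': 0.08523457971796088}
```

View images.

View pics/scene0.png

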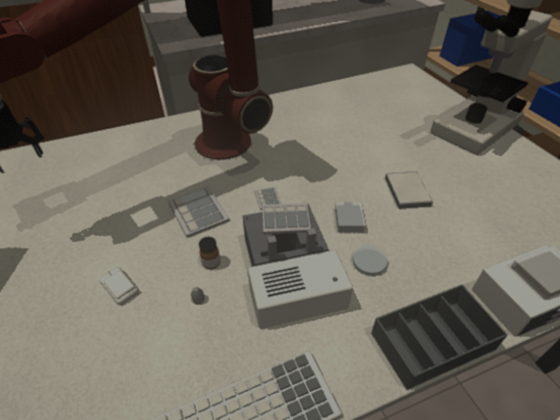

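View pics/side0.png

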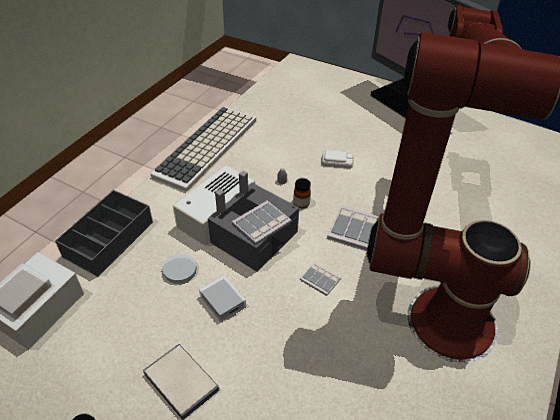

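The tray lies on the loader's runners (side view about (262,222)). The small look-alike at (320,277) and the large one at (352,227) lie on the bench. Next I measure the loader and tray.

Run:
```python
from h import *
out={}
for n in ['side','scene']:
    p=shot(n); P=cloud(p); out[n]=P
    np.savez('pics/'+n+'.npz',P=P,img=p['img'])
    def best(t,k=0): 
        l=ctrl.spot_point(p,t); return l
    for t,z in [('slot_mouth',.1),('gap_mouth',.1),('post_left',.17),('tray_lead',.1),('tray_trail',.1)]:
        for d in best(t)[:3]: print(n,t,round(d['confidence'],2),np.round(onz(p,d['uv'],z)[0],4))
    for t,z in [('objective',0),('stain',0),('slidebox',0),('petri',0)]:
        for d in best(t)[:1]: print(n,t,round(d['confidence'],2),np.round(onz(p,d['uv'],z)[0],4))
    Q=P.reshape(-1,3)
    # housing tops 0.096, runners .1, tray .11, posts .17
    m=(Q[:,0]>.2)&(Q[:,0]<.9)&(abs(Q[:,1])<.5)
    h,e=np.histogram(Q[m,2],bins=np.arange(-.01,.2,.004));print([(round(a,3),c) for a,c in zip(e,h)])
```

```text
side slot_mouth 0.8 [6.381e-01 5.000e-04 1.000e-01]
side gap_mouth 0.72 [0.509  0.0227 0.1   ]
side post_left 0.97 [0.6542 0.0495 0.17  ]
side post_left 0.32 [0.5985 0.3018 0.17  ]
side post_left 0.23 [0.5997 0.0502 0.17  ]
side tray_lead 0.78 [ 0.2917 -0.0111  0.1   ]
side tray_lead 0.3 [0.4629 0.5082 0.1   ]
side tray_trail 0.95 [0.3263 0.0763 0.1   ]
side tray_trail 0.87 [ 0.3008 -0.1477  0.1   ]
side tray_trail 0.65 [0.4996 0.0296 0.1   ]
side objective 0.67 [ 0.6288 -0.252   0.    ]
side stain 0.86 [ 0.5304 -0.1877  0.    ]
side slidebox 0.65 [0.5389 0.2393 0.    ]
side petri 0.55 [0.6962 0.2123 0.    ]
[(np.float64(-0.01), np.int64(239)), (np.float64(-0.006), np.int64(7774)), (np.float64(-0.002), np.int64(28292)), (np.float64(0.002), np.int64(10094)), (np.float64(0.006), np.int64(1263)), (np.float64(0.01), np.int64(964)), (np.float64(0.014), np.int64(1592)), (np.float64(0.018), np.int64(1803)), (np.float64(0.022), np.int64(1740)), (np.float64(0.026), np.int64(744)), (np.float64(0.03), np.int64(966)), (np.float64(0.034), np.int64(722)), (np.float64(0.038), np.int64(297)), (np.fl
[... 3199 characters left out ...]
25)), (np.float64(0.118), np.int64(27)), (np.float64(0.122), np.int64(26)), (np.float64(0.126), np.int64(20)), (np.float64(0.13), np.int64(20)), (np.float64(0.134), np.int64(16)), (np.float64(0.138), np.int64(18)), (np.float64(0.142), np.int64(20)), (np.float64(0.146), np.int64(19)), (np.float64(0.15), np.int64(19)), (np.float64(0.154), np.int64(19)), (np.float64(0.158), np.int64(23)), (np.float64(0.162), np.int64(20)), (np.float64(0.166), np.int64(82)), (np.float64(0.17), np.int64(14)), (np.float64(0.174), np.int64(9)), (np.float64(0.178), np.int64(13)), (np.float64(0.182), np.int64(23)), (np.float64(0.186), np.int64(12)), (np.float64(0.19), np.int64(22)), (np.float64(0.194), np.int64(21))]
```

Run:
```python
import cv2
a=cv2.imread('pics/side0.png')[150:290,160:320];b=cv2.imread('pics/scene0.png')[170:330,220:380]
cv2.imwrite('pics/sc.png',cv2.resize(a,None,fx=5,fy=4.2,interpolation=2)[:600,:800]);cv2.imwrite('pics/scc.png',cv2.resize(b,(600,600),interpolation=2))
```

```text
(no output)
```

View pics/sc.png

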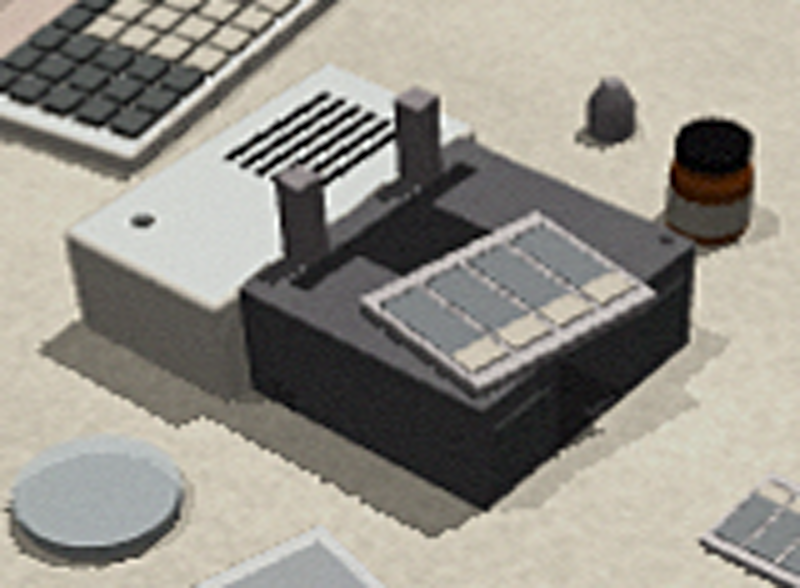

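View pics/scc.png

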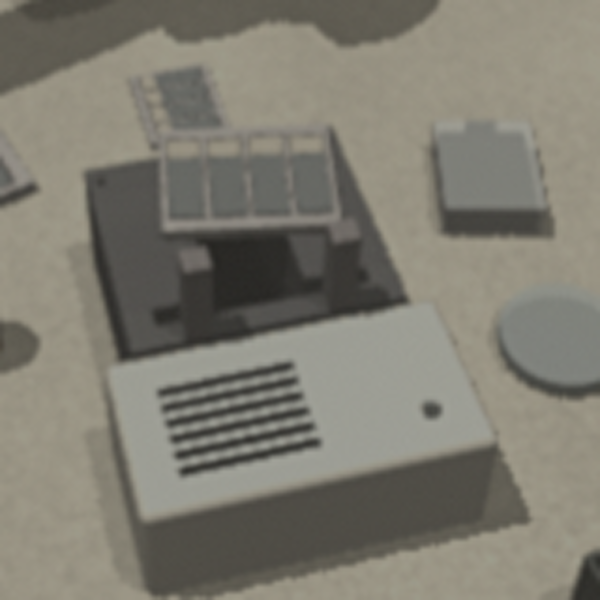

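Run:
```python
from h import *
T=pose(ctrl.get_obs());print(T.round(3))
d=np.array([.55,.01,.42])-T[:3,3];print(d@T[:3,:3])
```

```text
[[ 0.93   0.367  0.     0.229]
 [ 0.367 -0.93  -0.    -0.581]
 [ 0.     0.    -1.     0.231]
 [ 0.     0.     0.     1.   ]]
[ 0.51528599 -0.43241807 -0.18869058]
```

>>> apply_moves([
  [0,0,-0.06,0.15,0],
  [0,0,-0.06,0.15,0],
  [0,0,-0.06,0.15,0],
  [0,-0.05,0,0,0],
  [0,-0.06,0,0,0],
  [0.03,-0.05,0,0,0],
  [0.03,-0.05,0,0,0],
  [0.03,-0.05,0,0,0],
])

```text
t: 3.45
tool_pos: [0.3431, -0.3265, 0.4172]
tool_rot: [-3.137, 0.153, -0.003]
contact_force: [1.2, -1.4, 0.3]
opening: 0.0427
```

Run:
```python
from h import *
o=ctrl.get_obs();T=pose(o);print(o['t'],T.round(3),o['opening'],o['contact_force'])
d=np.array([.56,.01,.42])-T[:3,3];print(d@T[:3,:3])
```

```text
3.45 [[ 0.995 -0.097  0.002  0.343]
 [-0.097 -0.995  0.001 -0.327]
 [ 0.002 -0.001 -1.     0.417]
 [ 0.     0.     0.     1.   ]] 0.042721038397510486 [ 1.20874151 -1.35002018  0.27691335]
[ 0.18313672 -0.35604283 -0.00199407]
```

>>> apply_moves([
  [0.03,-0.06,0,0,0],
  [0.03,-0.06,0,0,0],
  [0.03,-0.06,0,0,0],
  [0.03,-0.06,0,0,0],
  [0.03,-0.06,0,0,0],
  [0.03,-0.05,0,0,0],
  [0,0,0,0,0],
  [0,0,0,0,0],
])

```text
t: 4.45
tool_pos: [0.5448, -0.0086, 0.4188]
tool_rot: [3.137, -0.144, 0.01]
contact_force: [0.6, 0.8, 0.3]
opening: 0.0428
```

Run:
```python
from h import *
o=ctrl.get_obs();T=pose(o);print(o['t'],T.round(4),o['opening'],o['contact_force'])
p=shot('wrist','w1.png');P=cloud(p);np.savez('pics/w1.npz',P=P,img=p['img'],T=p['T'],k1=p['k1'],mtx=p['mtx'],range_z=p['range_z'])
for t,z in [('slot_mouth',.1),('gap_mouth',.1),('post_left',.17),('tray_lead',.1),('tray_trail',.1)]:
    for d in ctrl.spot_point(p,t)[:2]: print(t,round(d['confidence'],2),np.round(d['uv']),np.round(onz(p,d['uv'],z)[0],4))
```

```text
4.45 [[ 0.9957 -0.0919  0.0062  0.5448]
 [-0.0919 -0.9958 -0.0017 -0.0086]
 [ 0.0063  0.0012 -1.      0.4188]
 [ 0.      0.      0.      1.    ]] 0.04278074569294008 [0.6042498  0.79347827 0.33856069]
slot_mouth 0.98 [268.  77.] [ 0.65   -0.0065  0.1   ]
post_left 0.97 [223.  60.] [0.6635 0.0352 0.17  ]
tray_lead 0.87 [237. 276.] [0.4062 0.0598 0.1   ]
tray_lead 0.7 [263. 124.] [0.5972 0.0057 0.1   ]
tray_trail 0.97 [242. 198.] [0.5097 0.0404 0.1   ]
tray_trail 0.87 [434. 272.] [ 0.3867 -0.2011  0.1   ]
```

View pics/w1.png

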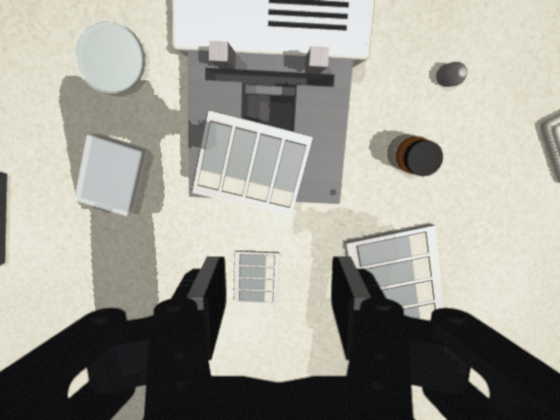

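The wrist view shows everything clearly. The tray corners are near (211,113), (311,138), (291,213) and (194,193); the slot is the dark bar at (268,77). I'll refine this with subpixel line fits.

```bash
cat > rect.py <<'E'
from h import *
def rect(p,z,x0=.40,x1=.72,y0=-.14,y1=.16,s=.0005):
    # image rows: x from x1 down to x0; cols: y from y1 to y0
    xs=np.arange(x1,x0,-s);ys=np.arange(y1,y0,-s)
    X,Y=np.meshgrid(xs,ys,indexing='ij')
    uv=proj(p,np.c_[X.ravel(),Y.ravel(),np.full(X.size,z)]).astype(np.float32)
    im=cv2.remap(p['img'],uv[:,0].reshape(X.shape),uv[:,1].reshape(X.shape),cv2.INTER_CUBIC)
    return im
E
python3 - <<'E'
from rect import *
d=np.load('pics/w1.npz');p={k:d[k] for k in d}
for z,n in [(.1,'r100'),(.11,'r110'),(.17,'r170')]:
    im=rect(p,z)[:,:,::-1].copy()
    for i,x in enumerate(np.arange(.72,.40,-.0005)):
        pass
    for k in range(0,640,40): cv2.putText(im,f'{.72-k*.0005:.2f}',(0,k+4),0,.35,(0,0,255),1); cv2.line(im,(0,k),(600,k),(0,0,255) ,1) if k%80==0 else 0
    for k in range(0,600,40): cv2.putText(im,f'{.16-k*.0005:.2f}',(k,636),0,.3,(255,0,0),1); cv2.line(im,(k,0),(k,640),(255,0,0),1) if k%80==0 else 0
    cv2.imwrite(f'pics/{n}.png',im[:600])
E
```

```text
(no output)
```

View pics/r100.png

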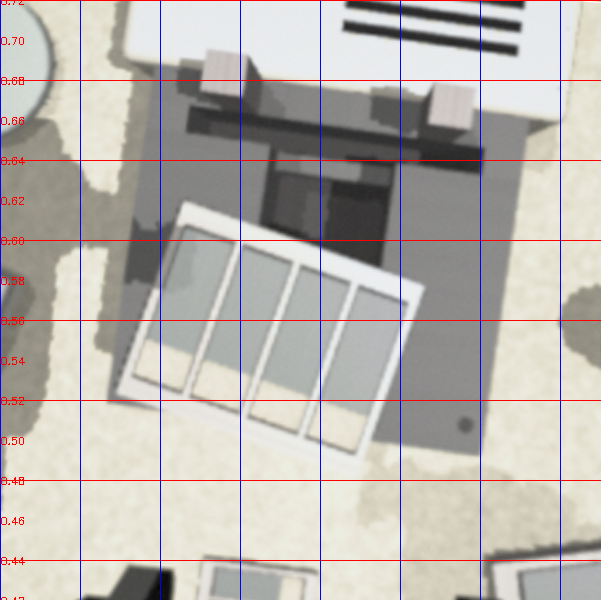

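```bash
cat > fit.py <<'E'
from rect import *
from scipy.optimize import minimize
from scipy.ndimage import map_coordinates
LS=[ # loader segments: (x1,y1,x2,y2, nx,ny, sign) sign*(I(+n)-I(-n)) maximised
 (60,-74,60,-33,-1,0,1),(60,33,60,74,-1,0,1),(74,-38,74,38,1,0,1),(74,59,74,74,1,0,1),(74,-74,74,-59,1,0,1),
 (-75,-95,60,-95,0,-1,1),(-10,95,60,95,0,1,1)]
def gray(p): return cv2.cvtColor(p['img'],cv2.COLOR_RGB2GRAY).astype(float)
def score(g,p,segs,z,v,w,clip=60):
    c,s=np.cos(v[2]),np.sin(v[2]);tot=0;n=0
    for x1,y1,x2,y2,nx,ny,sg in segs:
        t=np.linspace(0,1,40)[:,None]
        q=np.array([x1,y1])*(1-t)+np.array([x2,y2])*t
        r=[]
        for o in (w,-w):
            l=(q+o*np.array([nx,ny]))/1000
            W=np.c_[v[0]+c*l[:,0]-s*l[:,1],v[1]+s*l[:,0]+c*l[:,1],np.full(len(l),z)]
            uv=proj(p,W);r.append(map_coordinates(g,[uv[:,1],uv[:,0]],order=1))
        L=np.hypot(x2-x1,y2-y1);tot+=L*np.clip(sg*(r[0]-r[1]),-clip,clip).mean();n+=L
    return tot/n
def fit(p,segs,z,v0,ws=(4,2,1.2)):
    g=gray(p);v=np.array(v0,float)
    for w in ws:
        v=minimize(lambda u:-score(g,p,segs,z,[u[0]*.01+v[0],u[1]*.01+v[1],u[2]*.1+v[2]],w),[0,0,0],method='Nelder-Mead',
          options=dict(initial_simplex=[[0,0,0],[.3,0,0],[0,.3,0],[0,0,.3]],xatol=1e-4,fatol=1e-4)).x*[.01,.01,.1]+v
    return v,score(g,p,segs,z,v,1.2)
TS=[(50,-58,50,58,1,0,-1),(-50,-58,-50,58,-1,0,-1),(-46,62.5,46,62.5,0,1,-1),(-46,-62.5,46,-62.5,0,-1,-1)]
def inl(L,w):
    c,s=np.cos(L[2]),np.sin(L[2]);d=np.array(w[:2])-L[:2];return np.array([c*d[0]+s*d[1],-s*d[0]+c*d[1]])*1000
def outl(L,l):
    c,s=np.cos(L[2]),np.sin(L[2]);l=np.array(l)/1000;return np.array([L[0]+c*l[0]-s*l[1],L[1]+s*l[0]+c*l[1]])
E
python3 - <<'E'
from fit import *
d=np.load('pics/w1.npz');p={k:d[k] for k in d}
c,s=np.cos(-.146),np.sin(-.146)
sm=np.array([.72-.0005*140,.16-.0005*336])
L0=[sm[0]-.067*c,sm[1]-.067*s,-.146]
L,sc=fit(p,LS,.1,L0);print('loader',L.round(4),sc)
for segs in (LS[:5],LS[5:]): print(fit(p,segs,.1,L))
T,sc=fit(p,TS,.11,[.56,.025,-.33]);print('tray',T.round(4),sc,'in loader',inl(L,T),T[2]-L[2])
P=d['P'].reshape(-1,3)
l=np.array([1]) 
c,s=np.cos(L[2]),np.sin(L[2]);q=P[:,:2]-L[:2];lx=(c*q[:,0]+s*q[:,1])*1e3;ly=(-s*q[:,0]+c*q[:,1])*1e3
print('runner z',np.nanmedian(P[(abs(ly+75)<12)&(lx>0)&(lx<50),2]), 'house',np.nanmedian(P[(abs(ly)<90)&(lx>100)&(lx<150),2]))
im=p['img'][:,:,::-1].copy()
for V,segs,z,col in((L,LS,.1,(0,0,255)),(T,TS,.11,(0,255,0))):
    for x1,y1,x2,y2,*_ in segs:
        uv=proj(p,[[*outl(V,(x1,y1)),z],[*outl(V,(x2,y2)),z]]);cv2.line(im,*[tuple(int(round(a)) for a in u) for u in uv],col,1)
for y in(49,-49):
    for dy in(-9,9):
        u=proj(p,[[*outl(L,(74,y+dy)),.17]])[0];cv2.circle(im,tuple(int(round(a)) for a in u),2,(255,0,0),-1)
cv2.imwrite('pics/fit1.png',cv2.resize(im[20:230,140:420],None,fx=2.8,fy=2.8))
E
```

```text
loader [ 0.5837  0.0023 -0.1435] 49.20655561292473
(array([ 0.58365842,  0.00174553, -0.14280949]), np.float64(52.022560313618506))
(array([ 0.58087328,  0.00282419, -0.14456209]), np.float64(46.95702038821452))
tray [ 0.5635  0.0201 -0.3388] 35.50168008654815 in loader [-22.56274173  14.67926866] -0.1953626521904812
runner z 0.098885168238177 house 0.09520030483002967
```

View pics/fit1.png

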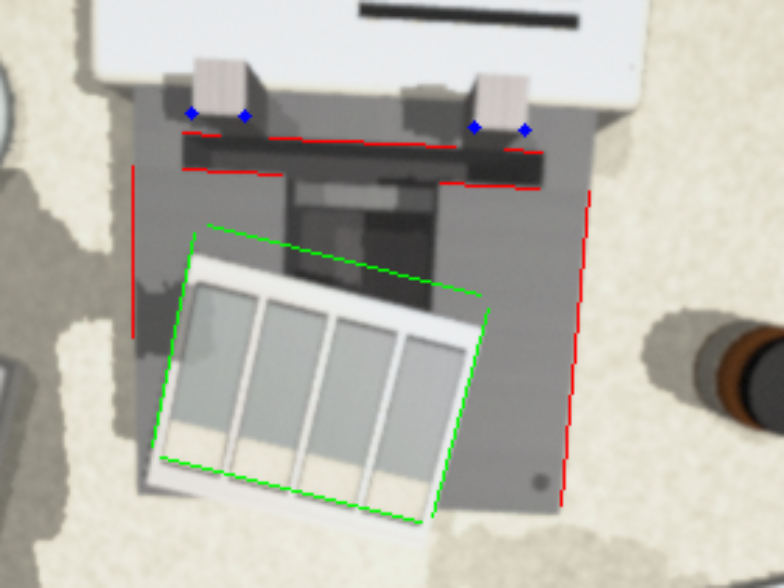

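```bash
cat >> fit.py <<'E'
TF=[TS[0],TS[2],TS[3],(-41,-56,-41,-30,-1,0,1),(-41,30,-41,56,-1,0,1)]
def overlay(p,L,T,fn,zt=.11):
    im=p['img'][:,:,::-1].copy()
    for V,segs,z,col in((L,LS,.1,(0,0,255)),(T,TS,zt,(0,255,0))):
        if V is None: continue
        for x1,y1,x2,y2,*_ in segs:
            uv=proj(p,[[*outl(V,(x1,y1)),z],[*outl(V,(x2,y2)),z]]);cv2.line(im,*[tuple(int(round(a)) for a in u) for u in uv],col,1)
    cv2.imwrite(fn,cv2.resize(im[:260,120:420],None,fx=2.3,fy=2.3))
E
python3 - <<'E'
from fit import *
d=np.load('pics/w1.npz');p={k:d[k] for k in d}
L=np.array([.5837,.002,-.1432])
for segs in (TF[:3],TF[:1]+TF[1:3]):
    T,sc=fit(p,segs,.11,[.554,.025,-.30]);print('tray',T.round(4),sc,'in loader',inl(L,T),T[2]-L[2])
overlay(p,L,T,'pics/fit2.png')
for y in(62.5,-62.5): 
  for x in (50,-50): print(x,y,inl(L,outl(T,(x,y))).round(1))
E
```

```text
tray [ 0.5523  0.024  -0.3355] 56.41645245643478 in loader [-34.20684743  17.28989795] -0.19232015316785367
tray [ 0.5523  0.024  -0.3355] 56.41645245643478 in loader [-34.20684743  17.28989795] -0.19232015316785367
50 62.5 [26.8 69.1]
-50 62.5 [-71.3  88.2]
50 -62.5 [  2.9 -53.6]
-50 -62.5 [-95.2 -34.5]
```

View pics/fit2.png

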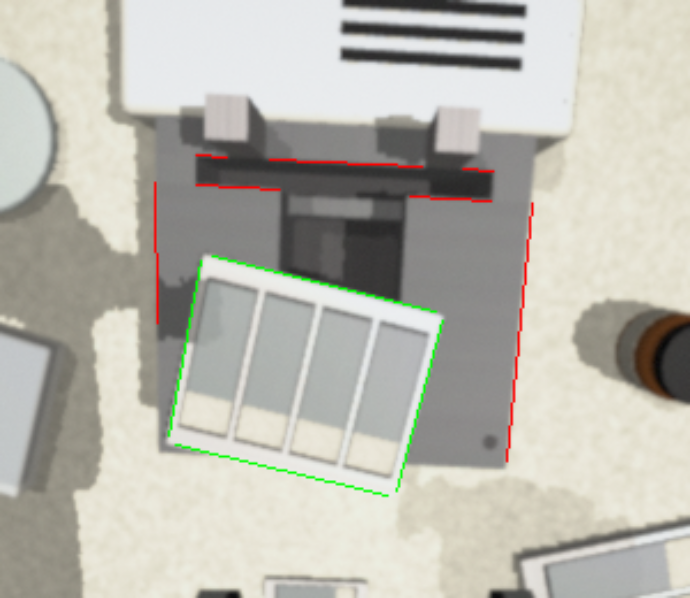

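Run:
```python
from h import *
d=np.load('pics/w1.npz');P=d['P'];
M=pose(ctrl.get_obs())
Q=(P.reshape(-1,3)-M[:3,3])@M[:3,:3]
m=(abs(Q[:,1])<.08)&(abs(Q[:,0])<.05)&(Q[:,2]>-.1)&(Q[:,2]<.03)
q=Q[m];print(len(q))
for lo in np.arange(-.1,.03,.01):
    k=q[(q[:,2]>=lo)&(q[:,2]<lo+.01)]
    for s in(1,-1):
        kk=k[s*k[:,1]>0]
        if len(kk)>3: print(round(lo,3),s,len(kk),'x',np.percentile(kk[:,0],[2,98]).round(4),'y',np.percentile(kk[:,1],[2,98]).round(4),'zmax',kk[:,2].max().round(4))
```

```text
49889
-0.1 1 716 x [0.0189 0.0217] y [0.0076 0.0197] zmax -0.09
-0.1 -1 713 x [0.0188 0.0216] y [-0.0235 -0.0114] zmax -0.09
-0.09 1 4328 x [0.0101 0.0193] y [0.0008 0.0511] zmax -0.08
-0.09 -1 4606 x [0.0099 0.0192] y [-0.0545 -0.0009] zmax -0.08
-0.08 1 6468 x [0.0032 0.019 ] y [0.0013 0.056 ] zmax -0.07
-0.08 -1 6780 x [0.0034 0.0189] y [-0.0595 -0.0013] zmax -0.07
-0.07 1 3387 x [-0.0082  0.0187] y [0.016  0.0554] zmax -0.06
-0.07 -1 3402 x [-0.0082  0.0186] y [-0.0591 -0.0196] zmax -0.06
-0.06 1 5807 x [-0.0089  0.0146] y [0.0211 0.0521] zmax -0.05
-0.06 -1 5814 x [-0.009   0.0145] y [-0.0558 -0.0247] zmax -0.05
-0.05 1 1223 x [0.0069 0.0152] y [0.0211 0.0476] zmax -0.04
-0.05 -1 1243 x [0.0069 0.0151] y [-0.0515 -0.0246] zmax -0.04
-0.04 1 1009 x [-0.0086  0.0129] y [0.0194 0.0261] zmax -0.03
-0.04 -1 1025 x [-0.0089  0.0128] y [-0.0297 -0.023 ] zmax -0.03
-0.03 1 768 x [-0.0087  0.0128] y [0.0194 0.0327] zmax -0.02
-0.03 -1 765 x [-0.0086  0.0127] y [-0.0364 -0.023 ] zmax -0.02
-0.02 1 612 x [-0.0085  0.0128] y [0.0195 0.0329] zmax -0.01
-0.02 -1 602 x [-0.009   0.0128] y [-0.0363 -0.023 ] zmax -0.01
-0.01 1 308 x [-0.0085  0.0127] y [0.0194 0.0309] zmax -0.0005
-0.01 -1 312 x [-0.0087  0.0127] y [-0.0349 -0.023 ] zmax -0.0003
```

```bash
cat > go.py <<'E'
from fit import *
import sys
L=np.array([.5817,.0003,-.1432])
def goal(lx,ly,z,yaw=0):
    o=ctrl.get_obs();T=pose(o)
    w=np.array([*outl(L,(lx,ly)),z])
    cur=np.arctan2(T[1,0],T[0,0]); turn=-(L[2]+yaw-cur)
    d=(w-T[:3,3])
    Tn=T[:3,:3]@R.from_rotvec([0,0,turn]).as_matrix()
    print('t',o['t'],'loader pos',inl(L,T[:3,3]).round(1),'z',T[2,3].round(4),'yaw-L',round(cur-L[2],4),'tilt',np.round(T[:2,2],4),'F',o['contact_force'].round(1),'op',round(o['opening'],4),'q',o['q'].round(2))
    print('turn',round(turn,4),'delta now axes',(d@T[:3,:3]).round(4),'after turn axes',(d@Tn).round(4))
if __name__=='__main__': goal(*map(float,sys.argv[1:]))
E
python3 go.py -118 2 .085
```

```text
t 4.75 loader pos [-35.4 -15.2] z 0.419 yaw-L 0.0487 tilt [ 0.0069 -0.0015] F [ 0.5 -0.2  0.2] op 0.0426 q [-0.15 -0.18  1.53 -0.    1.79  1.51]
turn 0.0487 delta now axes [-0.084  -0.0215  0.3334] after turn axes [-0.085  -0.0174  0.3334]
```

>>> apply_moves([
  [-0.04,-0.01,0,0.049,-0.45],
  [-0.045,-0.009,0,0,-0.45],
  [0,0,0.05,0,-0.45],
  [0,0,0.06,0,-0.45],
  [0,0,0.06,0,-0.45],
  [0,0,0.06,0,-0.45],
  [0,0,0.03,0,-0.45],
  [0,0,0,0,-0.45],
])

```text
t: 5.75
tool_pos: [0.4626, 0.0147, 0.1548]
tool_rot: [3.13, -0.244, 0.027]
contact_force: [-0.1, 0.3, 0.5]
opening: 0.0235
```

```bash
python3 go.py -118 2 .085
```

```text
t 5.75 loader pos [-119.9   -2.8] z 0.1548 yaw-L -0.0122 tilt [ 0.0167 -0.003 ] F [-0.1  0.3  0.5] op 0.0235 q [-0.13 -0.31  2.07 -0.    1.36  1.6 ]
turn -0.0122 delta now axes [ 0.0006 -0.0048  0.0699] after turn axes [ 0.0007 -0.0048  0.0699]
```

>>> apply_moves([
  [0,-0.005,0.035,-0.012,-0.45],
  [0,0,0.035,0,-0.45],
  [0,0,0,0,-0.45],
  [0.01,0,0,0,-0.45],
  [0.01,0,0,0,-0.45],
  [0.01,0,0,0,-0.45],
  [0.01,0,0,0,-0.45],
  [0,0,0,0,-0.45],
])

```text
t: 6.75
tool_pos: [0.5167, 0.0106, 0.0997]
tool_rot: [3.129, -0.229, 0.061]
contact_force: [-0.3, -0.7, 0.1]
opening: 0.0238
```

```bash
python3 go.py -54 2 .085
python3 - <<'E'
from fit import *
p=shot('wrist','w2.png')
E
```

```text
t 6.75 loader pos [-65.8   0.9] z 0.0997 yaw-L -0.0029 tilt [ 0.0388 -0.006 ] F [-0.3 -0.7  0.1] op 0.0238 q [-0.12 -0.11  2.   -0.    1.21  1.59]
turn -0.0029 delta now axes [ 0.0112 -0.0012  0.0151] after turn axes [ 0.0112 -0.0011  0.0151]
```

View pics/w2.png

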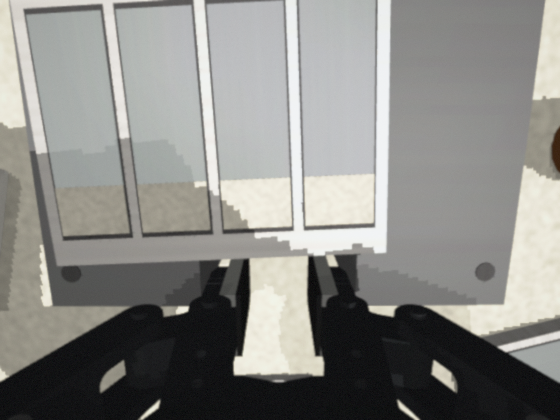

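Run:
```python
from go import *
o=ctrl.get_obs();p=shot('wrist');np.savez('pics/w2.npz',**{k:p[k] for k in('img','T','k1','mtx')})
for n,uv,z in[('dotL',(71,272),.1),('dotR',(484,272),.1),('tR0',(389,0),.11),('tR1',(385,251),.11),('tL0',(13,0),.11),('tL1',(59,265),.11),('runRnear',(504,304),.1),('runR',(546,0),.1),('runLnear',(52,305),.1),('gapL',(201,290),.1),('gapR',(358,290),.1)]:
    print(n,inl(L,onz(p,uv,z)[0]).round(1))
```

```text
dotL [-62.8  86.3]
dotR [-63.4 -82.2]
tR0 [ 34.8 -34.5]
tR1 [-50.7 -38.1]
tL0 [35.8 88.1]
tL1 [-55.9  84.7]
runRnear [-77.7 -92.4]
runR [ 38.2 -92.7]
runLnear [-77.5  96.3]
gapL [-70.7  33.5]
gapR [-71. -31.]
```

>>> apply_moves([
  [-0.02,0,0,0,-0.45],
  [-0.01,0,-0.04,0,-1],
  [0,-0.02,-0.03,0,-1],
  [0.01,-0.04,0,0,-1],
  [0.03,-0.04,0,0,-1],
  [0.03,-0.015,0,0,-1],
  [0.02,0,0,0,-1],
  [0,0,0,0,-1],
])

```text
t: 7.85
tool_pos: [0.5897, 0.1206, 0.1741]
tool_rot: [3.131, -0.229, 0.064]
contact_force: [-0.7, -0.4, -0.1]
opening: 0.0
```

```bash
python3 go.py 0 108 .105
```

```text
t 7.85 loader pos [ -9.2 120.2] z 0.1741 yaw-L -0.0025 tilt [ 0.0405 -0.0044] F [-0.7 -0.4 -0.1] op 0.0 q [ 0.08  0.01  1.75 -0.01  1.34  1.8 ]
turn -0.0025 delta now axes [0.0065 0.0123 0.0694] after turn axes [0.0064 0.0123 0.0694]
```

>>> apply_moves([
  [0.003,0,0.03,0,-1],
  [0.003,0,0.025,0,-1],
  [0,0,0.008,0,-1],
  [0,0,0,0,-1],
  [0,0.008,0,0,-1],
  [0,0,0,0,-1],
  [0,0,0,0,-1],
  [0,0,0,0,-1],
])

```text
t: 8.85
tool_pos: [0.5961, 0.1111, 0.1145]
tool_rot: [3.132, -0.229, 0.072]
contact_force: [0.2, 0.5, 0.4]
opening: 0.0001
```

```bash
python3 go.py 0 77 .105
```

```text
t 8.85 loader pos [ -1.6 111.7] z 0.1145 yaw-L -0.0031 tilt [ 0.0457 -0.0036] F [0.2 0.5 0.4] op 0.0001 q [ 0.06  0.08  1.79 -0.01  1.23  1.78]
turn -0.0031 delta now axes [0.0012 0.0347 0.0094] after turn axes [0.0011 0.0347 0.0094]
```

>>> apply_moves([
  [0,0,0.009,0,-1],
  [0,0,0,0,-1],
  [0,0.007,0,0,-1],
  [0,0.007,0,0,-1],
  [0,0.007,0,0,-1],
  [0,0.005,0,0,-1],
  [0,0.003,0,0,-1],
  [0,0,0,0,-1],
])

```text
t: 9.85
tool_pos: [0.592, 0.0804, 0.1045]
tool_rot: [-3.132, 0.23, -0.072]
contact_force: [-0.1, -0.3, -0.1]
opening: -0.0
```

```bash
python3 go.py 0 77 .105; python3 -c "
from h import *
shot('wrist','w3.png')"
```

```text
t 9.85 loader pos [-1.3 80.8] z 0.1045 yaw-L -0.0036 tilt [ 0.0455 -0.0028] F [-0.1 -0.3 -0.1] op -0.0 q [ 0.01  0.07  1.82 -0.    1.21  1.73]
turn -0.0036 delta now axes [ 0.0013  0.0038 -0.0004] after turn axes [ 0.0013  0.0038 -0.0004]
```

View pics/w3.png

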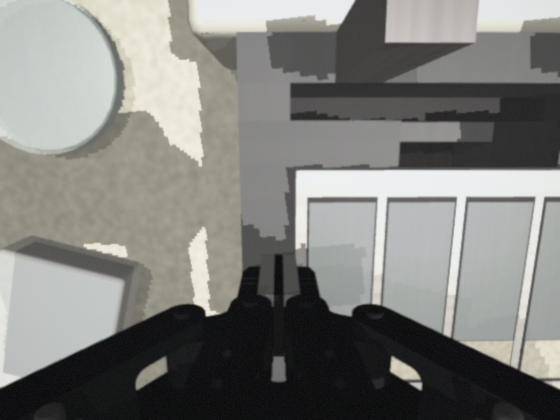

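Run:
```python
from go import *
p=shot('wrist')
for n,uv,z in[('runL',(240,150),.1),('slotLnear',(291,121),.1),('slotLfar',(291,83),.1),('trayfarL',(297,170),.11),('trayfarR',(555,171),.11),('trayL2',(297,240),.11)]:
    print(n,inl(L,onz(p,uv,z)[0]).round(1))
```

```text
runL [50.6 96.4]
slotLnear [61.6 76.6]
slotLfar [75.5 76.6]
trayfarL [43.8 74.6]
trayfarR [ 43.3 -21.3]
trayL2 [17.  74.4]
```

>>> apply_moves([
  [0,0.003,0,0,-1],
  [0,0.003,0,0,-1],
  [0,0.003,0,0,-1],
  [0,0.001,0,0,-1],
  [0,0,0,0,-1],
  [0,0,0,0,-1],
  [0,0,0,0,-1],
  [0,0,0,0,-1],
])

```text
t: 10.95
tool_pos: [0.5905, 0.0708, 0.1046]
tool_rot: [-3.131, 0.229, -0.072]
contact_force: [-0.1, 1.0, -0.3]
opening: 0.0
```

```bash
python3 go.py 0 77 .105; python3 -c "
from h import *
shot('wrist','w4.png')"
```

```text
t 10.95 loader pos [-1.3 71.1] z 0.1046 yaw-L -0.0026 tilt [ 0.0458 -0.002 ] F [-0.1  1.  -0.3] op 0.0 q [-0.    0.06  1.82 -0.    1.21  1.71]
turn -0.0026 delta now axes [ 0.0013 -0.0059 -0.0003] after turn axes [ 0.0013 -0.0059 -0.0003]
```

View pics/w4.png

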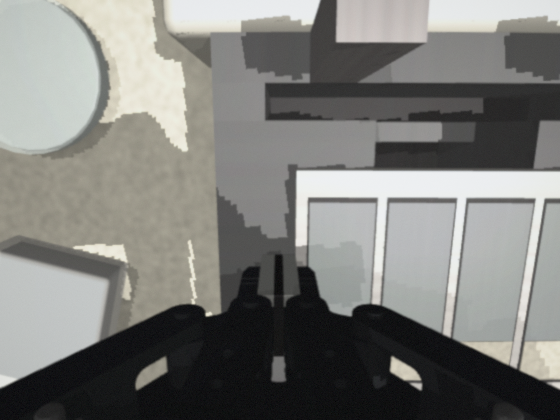

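```bash
python3 - <<'E'
from go import *
p=shot('wrist')
for n,uv,z in[('runL',(213,150),.1),('slotLnear',(266,121),.1),('slotLfar',(266,83),.1),('trayfarL',(297,170),.11),('trayfarR',(555,171),.11),('trayL2',(297,240),.11)]:
    print(n,inl(L,onz(p,uv,z)[0]).round(1))
E
python3 go.py -80 0 .16
```

```text
runL [50.6 97.3]
slotLnear [61.6 76.4]
slotLfar [75.6 76.3]
trayfarL [43.8 64.8]
trayfarR [ 43.3 -31.1]
trayL2 [16.9 64.6]
t 11.05 loader pos [-1.3 71.1] z 0.1046 yaw-L -0.0027 tilt [ 0.0458 -0.0019] F [0.8 0.6 0.2] op 0.0004 q [-0.    0.06  1.82 -0.    1.21  1.71]
turn -0.0027 delta now axes [-0.0759  0.071  -0.0593] after turn axes [-0.0761  0.0708 -0.0593]
```

>>> apply_moves([
  [0,-0.01,0,0,-1],
  [-0.01,0,-0.03,0,-1],
  [-0.03,0,-0.035,0,-0.45],
  [-0.04,0.02,0,0,-0.45],
  [0,0.04,0,0,-0.45],
  [0,0.02,0,0,-0.45],
  [0,0,0,0,-0.45],
  [0,0,0,0,-0.45],
])

```text
t: 12.05
tool_pos: [0.4966, 0.0152, 0.1688]
tool_rot: [3.132, -0.224, 0.075]
contact_force: [-0.2, 1.3, -0.4]
opening: 0.0234
```

```bash
python3 go.py -85 0 .082
```

```text
t 12.05 loader pos [-86.3   2.6] z 0.1688 yaw-L 0.0003 tilt [ 0.0477 -0.0037] F [-0.2  1.3 -0.4] op 0.0234 q [-0.12 -0.25  2.    0.    1.34  1.59]
turn 0.0003 delta now axes [-0.0028  0.0028  0.0867] after turn axes [-0.0028  0.0028  0.0867]
```

>>> apply_moves([
  [-0.003,0.003,0.04,0,-0.45],
  [0,0,0.04,0,-0.45],
  [0,0,0.012,0,-0.45],
  [0,0,0,0,-0.45],
  [0.007,0,0,0,-0.45],
  [0.008,0,0,0,-0.45],
  [0.008,0,0,0,-0.45],
  [0,0,0,0,-0.45],
])

```text
t: 13.05
tool_pos: [0.5278, 0.0119, 0.0825]
tool_rot: [3.133, -0.217, 0.092]
contact_force: [-0.3, 0.6, -0.5]
opening: 0.0237
```

```bash
python3 go.py -37 0 .08
```

```text
t 13.05 loader pos [-55.    3.8] z 0.0825 yaw-L 0.0048 tilt [ 0.0581 -0.0041] F [-0.3  0.6 -0.5] op 0.0237 q [-0.12 -0.08  2.    0.    1.16  1.59]
turn 0.0048 delta now axes [0.0178 0.0039 0.0035] after turn axes [0.0178 0.0038 0.0035]
```

>>> apply_moves([
  [-0.004,0,0,0,-0.45],
  [0,0.004,0.003,0.005,-0.45],
  [0.006,0,0,0,-0.45],
  [0.006,0,0,0,-0.45],
  [0.005,0,0,0,-0.45],
  [0.003,0,0,0,-0.45],
  [0.003,0,0,0,-0.45],
  [0,0,0,0,-0.45],
])

```text
t: 14.05
tool_pos: [0.5468, 0.0047, 0.08]
tool_rot: [-3.132, 0.226, -0.089]
contact_force: [-0.3, 0.1, -0.2]
opening: 0.0236
```

```bash
python3 go.py -37 0 .08; python3 -c "
from h import *
shot('wrist','w5.png')"
```

```text
t 14.05 loader pos [-35.1  -0.7] z 0.08 yaw-L -0.0008 tilt [ 0.0565 -0.0039] F [-0.3  0.1 -0.2] op 0.0236 q [-0.13 -0.03  1.96  0.    1.15  1.58]
turn -0.0008 delta now axes [-0.0019 -0.0007 -0.0001] after turn axes [-0.0019 -0.0007 -0.0001]
```

View pics/w5.png

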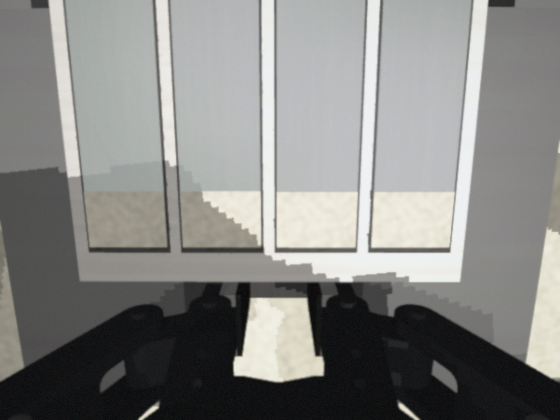

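>>> apply_moves([
  [0.002,0,0,0,-0.45],
  [0.002,0,0,0,-0.45],
  [0.002,0,0,0,-0.45],
  [0.002,0,0,0,-0.45],
  [0.002,0,0,0,-0.45],
  [0.002,0,0,0,-0.45],
  [0.002,0,0,0,-0.45],
  [0.002,0,0,0,-0.45],
])

```text
t: 15.1
tool_pos: [0.546, 0.0047, 0.0804]
tool_rot: [-3.133, 0.223, -0.014]
contact_force: [-9.1, 0.2, 6.4]
opening: 0.0235
```

```bash
python3 go.py -37 0 .08
python3 - <<'E'
from go import *
p=shot('wrist','w6.png')
p2=shot('side','s6.png')
E
python3 -c "
import cv2
a=cv2.imread('pics/s6.png')[150:290,160:320];cv2.imwrite('pics/s6c.png',cv2.resize(a,None,fx=4.2,fy=4.2,interpolation=2))"
```

```text
t 15.1 loader pos [-36.   -0.8] z 0.0804 yaw-L 0.0013 tilt [0.009  0.0001] F [-9.1  0.2  6.4] op 0.0235 q [-0.13  0.    1.93  0.    1.2   1.58]
turn 0.0013 delta now axes [-0.0011 -0.0008  0.0004] after turn axes [-0.0011 -0.0008  0.0004]
```

View pics/w6.png

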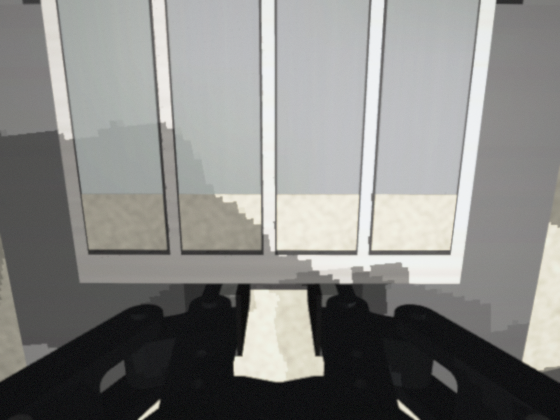

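View pics/s6c.png

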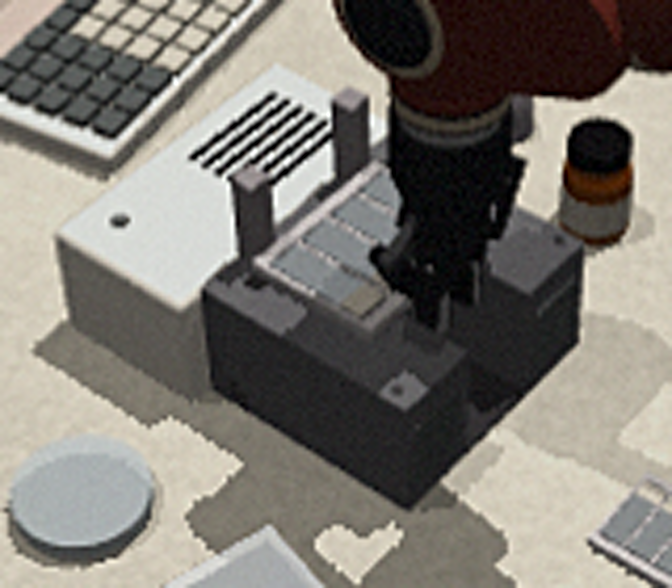

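>>> apply_moves([
  [0.003,0,0,0,-0.45],
  [0.003,0,-0.003,0,-0.45],
  [0.003,0,-0.004,0,-0.45],
  [0.003,0,-0.004,0,-0.45],
  [0.003,0,-0.004,0,-0.45],
  [0.003,0,-0.004,0,-0.45],
  [0.003,0,-0.004,0,-0.45],
  [0.003,0,-0.004,0,-0.45],
])

```text
t: 16.2
tool_pos: [0.5446, 0.0048, 0.094]
tool_rot: [-3.129, 0.221, 0.093]
contact_force: [-7.2, 0.4, -0.6]
opening: 0.023
```

```bash
python3 go.py -37 0 .08
python3 - <<'E'
from go import *
p=shot('wrist','w7.png')
p2=shot('side','s7.png')
E
python3 -c "
import cv2
a=cv2.imread('pics/s7.png')[150:290,160:320];cv2.imwrite('pics/s7c.png',cv2.resize(a,None,fx=4.2,fy=4.2,interpolation=2))"
```

```text
t 16.2 loader pos [-37.4  -0.8] z 0.094 yaw-L 0.0023 tilt [-0.0589  0.0073] F [-7.2  0.4 -0.6] op 0.023 q [-0.13  0.03  1.88 -0.    1.29  1.58]
turn 0.0023 delta now axes [ 0.0012 -0.0008  0.014 ] after turn axes [ 0.0012 -0.0008  0.014 ]
```

View pics/w7.png

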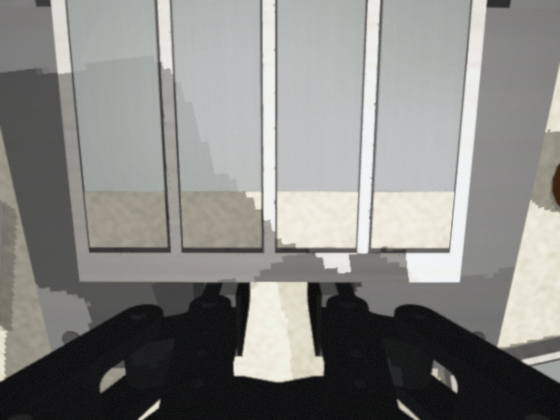

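View pics/s7c.png

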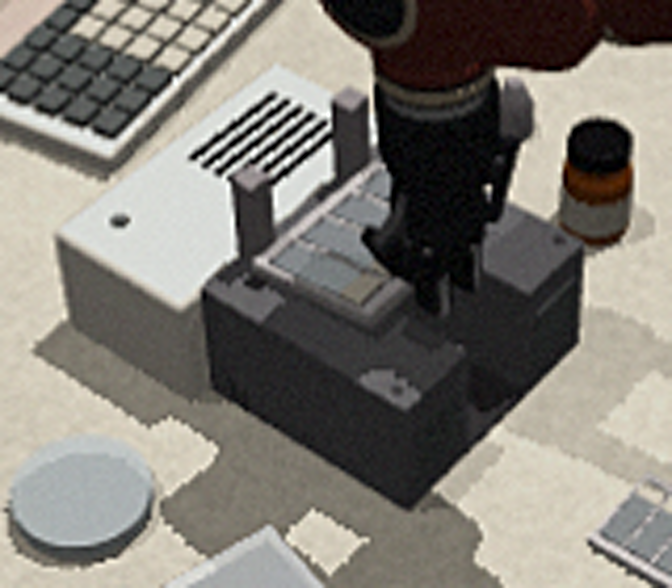

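>>> apply_moves([
  [0.003,0,-0.006,0,-0.45],
  [0.003,0,-0.007,0,-0.45],
  [0.003,0,-0.008,0,-0.45],
  [0.003,0,-0.008,0,-0.45],
  [0.004,0,-0.008,0,-0.45],
  [0.004,0,-0.008,0,-0.45],
  [0.004,0,-0.008,0,-0.45],
  [0.004,0,-0.008,0,-0.45],
])

```text
t: 17.3
tool_pos: [0.5591, 0.0028, 0.1446]
tool_rot: [-3.125, 0.219, 0.173]
contact_force: [-0.9, 0.8, 0.0]
opening: 0.0231
```

```bash
python3 go.py -37 0 .08
python3 - <<'E'
from go import *
p=shot('wrist','w8.png')
p2=shot('side','s8.png')
E
python3 -c "
import cv2
a=cv2.imread('pics/s8.png')[120:290,160:320];cv2.imwrite('pics/s8c.png',cv2.resize(a,None,fx=3.5,fy=3.5,interpolation=2))"
```

```text
t 17.3 loader pos [-22.7  -0.7] z 0.1446 yaw-L 0.003 tilt [-0.1093  0.0122] F [-0.9  0.8  0. ] op 0.0231 q [-0.13  0.04  1.78 -0.    1.43  1.58]
turn 0.003 delta now axes [-0.0071 -0.001   0.0657] after turn axes [-0.0071 -0.001   0.0657]
```

View pics/w8.png

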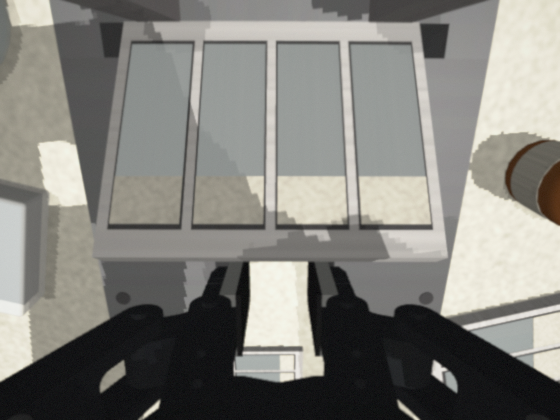

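View pics/s8c.png

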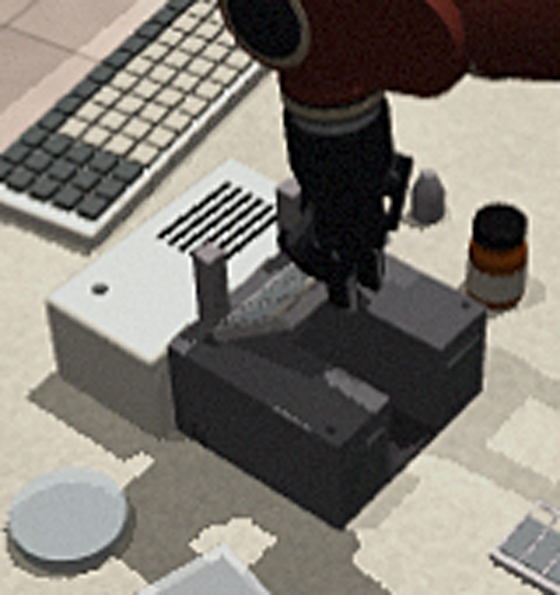

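>>> apply_moves([
  [0.004,0,0,0,-0.45],
  [0.004,0,0,0,-0.45],
  [0.004,0,0,0,-0.45],
  [0.004,0,0,0,-0.45],
  [0.004,0,0,0,-0.45],
  [0.004,0,0,0,-0.45],
  [0.002,0,0,0,-0.45],
  [0.002,0,0,0,-0.45],
])

```text
t: 18.4
tool_pos: [0.5577, 0.003, 0.143]
tool_rot: [-3.112, 0.215, 0.31]
contact_force: [-9.3, 0.5, 6.1]
opening: 0.0236
```

```bash
python3 go.py -37 0 .08
python3 - <<'E'
from go import *
p=shot('wrist','w9.png')
p2=shot('side','s9.png')
E
python3 -c "
import cv2
a=cv2.imread('pics/s9.png')[120:290,160:320];cv2.imwrite('pics/s9c.png',cv2.resize(a,None,fx=3.5,fy=3.5,interpolation=2))"
```

```text
t 18.4 loader pos [-24.2  -0.7] z 0.143 yaw-L 0.0044 tilt [-0.1957  0.0199] F [-9.3  0.5  6.1] op 0.0236 q [-0.13  0.1   1.73 -0.    1.52  1.58]
turn 0.0044 delta now axes [-0.0002 -0.0013  0.0643] after turn axes [-0.0002 -0.0013  0.0643]
```

View pics/w9.png

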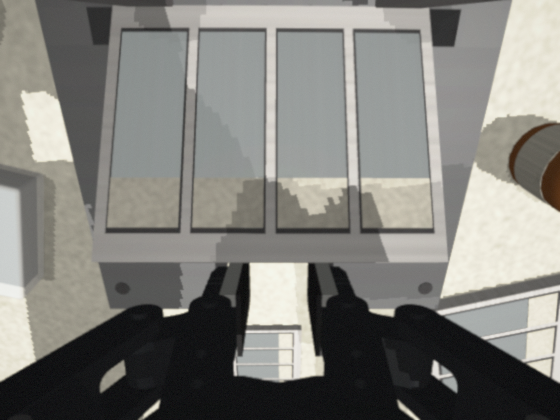

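View pics/s9c.png

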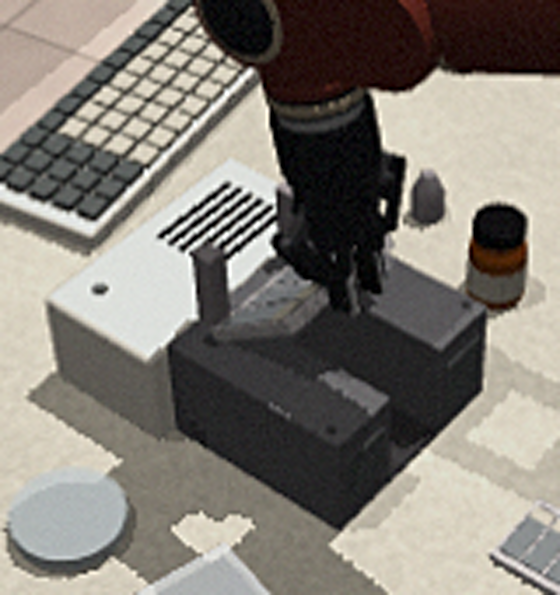

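Run:
```python
from go import *
p=shot('wrist');T=pose(ctrl.get_obs())
for z in (0,-.005,-.01,-.02,-.03):
    print(z,proj(p,(T[:3,3]+T[:3,:3]@[.013,-.0015+.018,z])[None]).round(0))
# tray pts from depth
P=cloud(p);q=P[40:300,280:300]
c,s=np.cos(L[2]),np.sin(L[2])
for r in range(5,300,15):
    w=np.nanmedian(P[r,270:290],axis=0);print(r,inl(L,w).round(1),(w[2]*1000).round(1),((w-T[:3,3])@T[:3,:3]).round(4))
```

```text
0 [[322. 249.]]
-0.005 [[323. 254.]]
-0.01 [[324. 259.]]
-0.02 [[328. 270.]]
-0.03 [[332. 283.]]
5 [76.5 -0.2] 99.2 [ 0.1073 -0.0003  0.0233]
20 [71.1 -0.2] 104.2 [ 0.101  -0.0003  0.0194]
35 [65.8 -0.2] 108.3 [ 0.095  -0.0003  0.0164]
50 [60.7 -0.2] 112.6 [ 0.0891 -0.0003  0.0132]
65 [55.6 -0.2] 116.4 [ 0.0834 -0.0003  0.0105]
80 [50.6 -0.2] 119.6 [ 0.0778 -0.0003  0.0083]
95 [45.7 -0.2] 123.5 [ 0.0723 -0.0003  0.0055]
110 [40.8 -0.2] 126.8 [ 0.0669 -0.0003  0.0032]
125 [36.1 -0.2] 130.0 [ 0.0616 -0.0003  0.0009]
140 [31.4 -0.1] 133.3 [ 0.0563 -0.0004 -0.0013]
155 [26.7 -0.2] 136.9 [ 0.051  -0.0003 -0.004 ]
170 [22.  -0.2] 139.9 [ 0.0459 -0.0003 -0.006 ]
185 [17.7 -0.1] 143.6 [ 0.0409 -0.0004 -0.0088]
200 [13.2 -0.1] 146.5 [ 0.0359 -0.0004 -0.0107]
215 [ 8.8 -0.2] 150.0 [ 0.0309 -0.0003 -0.0133]
230 [ 4.4 -0.1] 152.7 [ 0.026  -0.0004 -0.0151]
245 [ 0.  -0.2] 155.7 [ 0.0212 -0.0004 -0.0172]
260 [-4.1 -0.1] 158.7 [ 0.0165 -0.0004 -0.0193]
275 [-127.6   -2.4] -1.4 [-0.0731  0.      0.162 ]
290 [-143.6   -2.6] -0.7 [-8.890e-02  1.000e-04  1.645e-01]
```

>>> apply_moves([
  [0.005,0,-0.0055,0,-0.45],
  [0.005,0,-0.0055,0,-0.45],
  [0.0055,0,-0.0055,0,-0.45],
  [0.006,0,-0.005,0,-0.45],
  [0.006,0,-0.005,0,-0.45],
  [0.0065,0,-0.005,0,-0.45],
  [0.0065,0,-0.0045,0,-0.45],
  [0.007,0,-0.0045,0,-0.45],
])

```text
t: 19.55
tool_pos: [0.6006, -0.003, 0.181]
tool_rot: [-3.107, 0.214, 0.371]
contact_force: [-1.2, 1.1, 1.6]
opening: 0.0236
```

```bash
cat > st.py <<'E'
from go import *
fn=sys.argv[1]
goal(0,0,.1)
T=pose(ctrl.get_obs())
p=shot('wrist',f'w{fn}.png');P=cloud(p)
p2=shot('side',f's{fn}.png')
a=cv2.imread(f'pics/s{fn}.png')[110:280,160:320];b=cv2.imread(f'pics/w{fn}.png')
cv2.imwrite(f'pics/c{fn}.png',np.hstack([cv2.resize(a,(395,420),interpolation=2),cv2.resize(b,(400,420))]))
for r in range(5,300,20):
    w=np.nanmedian(P[r,270:290],axis=0);print(r,inl(L,w).round(1),(w[2]*1000).round(1),((w-T[:3,3])@T[:3,:3]).round(4))
E
python3 st.py 10
```

```text
t 19.55 loader pos [19.2 -0.6] z 0.181 yaw-L 0.0043 tilt [-0.2339  0.0217] F [-1.2  1.1  1.6] op 0.0236 q [-0.13  0.19  1.57 -0.01  1.63  1.58]
turn 0.0043 delta now axes [ 0.0003 -0.0016  0.0833] after turn axes [ 0.0003 -0.0016  0.0833]
5 [118.1  -0.6] 95.1 [ 0.1162 -0.0002  0.0604]
25 [109.2  -0.7] 95.2 [ 0.1077 -0.0002  0.0624]
45 [100.1  -0.7] 95.0 [ 0.0988 -0.0002  0.0647]
65 [90.9 -0.8] 99.2 [ 0.0889 -0.0002  0.0628]
85 [81.1 -0.8] 99.3 [ 0.0793 -0.0002  0.065 ]
105 [73.  -0.8] 109.2 [ 0.0692 -0.0002  0.0573]
125 [67.5 -0.6] 125.9 [ 0.0598 -0.0003  0.0423]
145 [62.4 -0.5] 140.1 [ 0.0516 -0.0003  0.0297]
165 [57.9 -0.3] 153.1 [ 0.0441 -0.0003  0.0181]
185 [53.8 -0.2] 164.4 [ 0.0375 -0.0003  0.0081]
205 [50.3  0.1] 175.0 [ 0.0317 -0.0005 -0.0014]
225 [46.9  0.2] 184.1 [ 0.0262 -0.0006 -0.0094]
245 [43.7  0. ] 192.5 [ 0.0211 -0.0003 -0.0169]
265 [-110.1   -3.6] -0.9 [-8.300e-02  2.000e-04  2.072e-01]
285 [-135.7   -3.7] -1.0 [-1.079e-01  1.000e-04  2.133e-01]
```

View pics/c10.png

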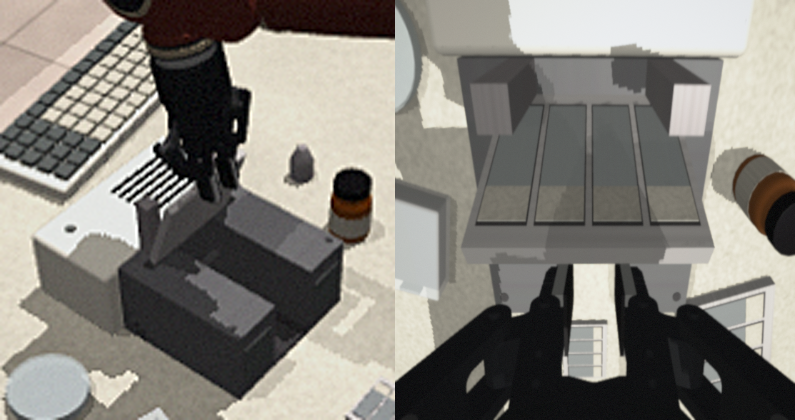

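>>> apply_moves([
  [0.006,0,-0.003,0,-0.45],
  [0.006,0,-0.003,0,-0.45],
  [0.006,0,-0.0025,0,-0.45],
  [0.006,0,-0.002,0,-0.45],
  [0.006,0,-0.002,0,-0.45],
  [0.003,0,-0.001,0,-0.45],
  [0,0,0,0,-0.45],
  [0,0,0,0,-0.45],
])

```text
t: 20.65
tool_pos: [0.6383, -0.0082, 0.184]
tool_rot: [-3.106, 0.214, 0.371]
contact_force: [0.6, 0.6, -0.3]
opening: 0.0234
```

```bash
python3 st.py 11
```

```text
t 20.65 loader pos [57.2 -0.3] z 0.184 yaw-L 0.0042 tilt [-0.2343  0.0221] F [ 0.6  0.6 -0.3] op 0.0234 q [-0.13  0.27  1.46 -0.01  1.65  1.58]
turn 0.0042 delta now axes [-0.0359 -0.0015  0.0951] after turn axes [-0.0359 -0.0014  0.0951]
5 [156.   -0.3] 95.1 [ 0.1169 -0.0002  0.0631]
25 [147.   -0.2] 95.0 [ 0.1082 -0.0005  0.0653]
45 [137.8  -0.5] 95.7 [ 0.0991 -0.0002  0.0669]
65 [128.   -0.6] 95.6 [ 0.0895 -0.0002  0.0692]
85 [117.8  -0.6] 95.0 [ 0.0798 -0.0002  0.0722]
105 [107.1  -0.7] 95.0 [ 0.0694 -0.0002  0.0748]
125 [93.9 -0.6] 88.9 [ 0.058  -0.0004  0.0838]
145 [85.4 -0.8] 98.9 [ 0.0474 -0.0002  0.0761]
165 [76.5 -0.8] 108.0 [ 0.0366 -0.0002  0.0693]
185 [71.7 -0.6] 123.9 [ 0.0282 -0.0002  0.055 ]
205 [-3.3 -2.7] 4.9 [-1.680e-02  1.000e-04  1.883e-01]
225 [-24.2  -3.3] 4.7 [-0.0371  0.0006  0.1934]
245 [-46.5  -3. ] 4.7 [-0.0587  0.0002  0.1987]
265 [-70.2  -3.2] 4.8 [-8.170e-02  2.000e-04  2.041e-01]
285 [-100.4   -3.4] -1.1 [-1.097e-01  2.000e-04  2.169e-01]
```

View pics/c11.png

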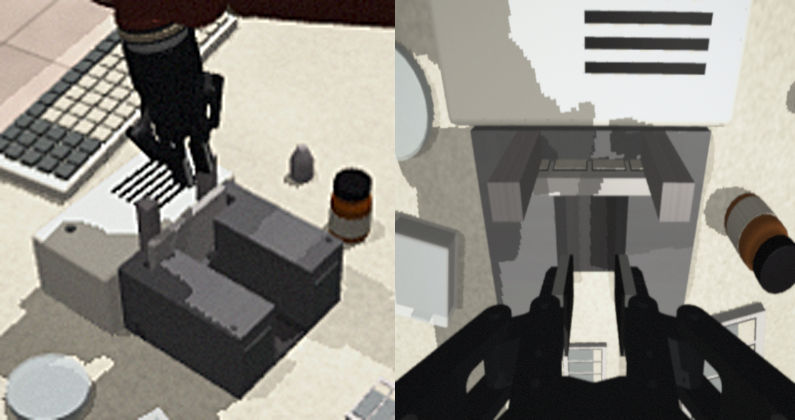

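>>> apply_moves([
  [0,0,-0.03,0,-0.45],
  [-0.02,0,-0.05,0,-0.45],
  [-0.04,0,-0.05,0,-0.45],
  [-0.04,0,-0.03,0,-0.45],
  [-0.03,0,0,0,-0.45],
  [0,0,0,0,-0.45],
  [0,0,0,0,-0.45],
  [0,0,0,0,-0.45],
])

```text
t: 21.75
tool_pos: [0.5477, 0.0062, 0.3749]
tool_rot: [-3.106, 0.214, 0.374]
contact_force: [-0.2, 0.2, 0.0]
opening: 0.0234
```

Run:
```python
from go import *
goal(0,0,.1)
p=shot('wrist','w12.png');P=cloud(p)
s=shot('side','s12.png');c=shot('scene','c12s.png')
a=s['img'][140:280,160:320,::-1];b=p['img'][:,:,::-1];d=c['img'][190:330,230:370,::-1]
cv2.imwrite('pics/c12.png',np.vstack([np.hstack([cv2.resize(a,(400,300),interpolation=2),cv2.resize(d,(400,300),interpolation=2)]),np.hstack([cv2.resize(b,(400,300)),np.zeros((300,400,3),np.uint8)])]))
for nm,PP in(('wrist',P),('side',cloud(s)),('scene',cloud(c))):
    Q=PP.reshape(-1,3);Q=Q[~np.isnan(Q[:,0])]
    l=np.array([Q[:,0]-L[0],Q[:,1]-L[1]]);cc,ss=np.cos(L[2]),np.sin(L[2])
    lx=(cc*l[0]+ss*l[1])*1e3;ly=(-ss*l[0]+cc*l[1])*1e3;z=Q[:,2]*1e3
    m=(lx>55)&(lx<82)&(abs(ly)<75)&(z>112)&(z<140)&~((abs(abs(ly)-49)<14)&(lx>72))
    if m.sum(): print(nm,m.sum(),'x',np.percentile(lx[m],[5,50,95]).round(1),'y',np.percentile(ly[m],[1,99]).round(1),'z',np.percentile(z[m],[50,90,98]).round(1))
    for lo in range(-60,61,20):
        k=m&(abs(ly-lo)<8)
        if k.sum()>3: print('  y',lo,np.percentile(z[k],90).round(1),np.median(lx[k]).round(1))
for t in ['slidebox','objective','stain','petri']:
    for q,n in((s,'side'),(c,'scene')):
        for d in ctrl.spot_point(q,t)[:1]: print(n,t,np.round(onz(q,d['uv'],0)[0],4))
```

```text
t 21.75 loader pos [-34.4   0.9] z 0.3749 yaw-L 0.0041 tilt [-0.2361  0.0224] F [-0.2  0.2  0. ] op 0.0234 q [-0.12 -0.02  1.46 -0.01  1.94  1.59]
turn 0.0041 delta now axes [ 0.0986 -0.0016  0.2589] after turn axes [ 0.0986 -0.002   0.2589]
wrist 424 x [65.9 66.8 67.9] y [-57.2  64.3] z [124.3 125.2 125.8]
  y -60 124.7 67.2
  y -40 125.1 67.1
  y -20 125.2 66.9
  y 0 125.5 66.8
  y 20 125.3 66.7
  y 40 125.2 66.6
  y 60 125.1 66.6
side 223 x [61.6 64.6 71.7] y [-59.2  65.5] z [123.8 127.6 129.8]
  y -60 126.8 64.6
  y -40 126.3 63.9
  y -20 127.9 64.3
  y 0 128.3 64.9
  y 20 127.2 65.8
  y 40 127.6 64.2
  y 60 126.8 65.4
scene 179 x [67.7 75.2 78.1] y [-56.   43.2] z [122.3 124.6 125.7]
  y -60 124.9 69.9
  y -20 124.2 75.2
  y 0 124.4 75.5
  y 20 125.0 75.5
  y 40 124.8 70.8
side slidebox [0.5411 0.241  0.    ]
scene slidebox [0.5477 0.2401 0.    ]
side objective [0.5723 0.0049 0.    ]
scene objective [ 0.6351 -0.2579  0.    ]
side stain [ 0.5245 -0.1876  0.    ]
scene stain [ 0.5336 -0.191   0.    ]
side petri [0.6998 0.1983 0.    ]
scene petri [0.7035 0.2106 0.    ]
```

View pics/c12.png

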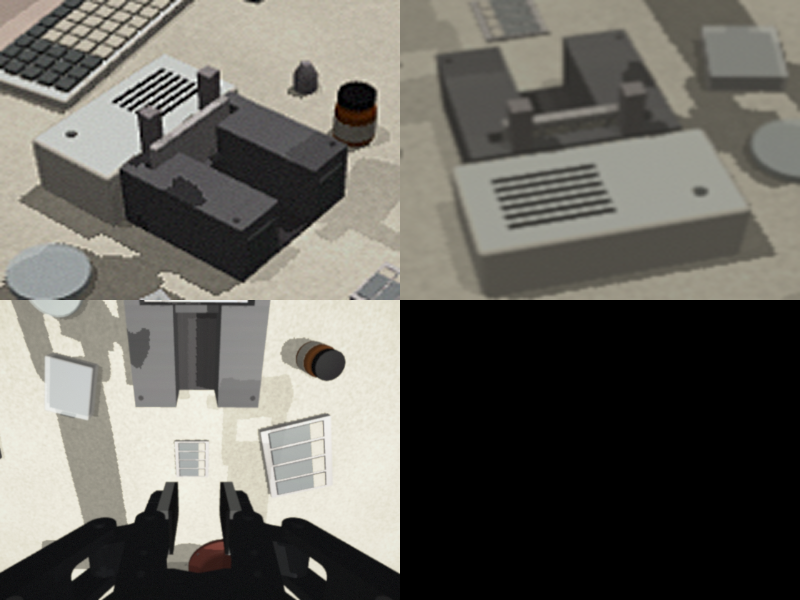

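```bash
python3 -c "
from station import ctrl
print(ctrl.finish_job())"
```

```text
the job is handed in; nothing more can be done
None
```

The slide tray is standing in the slot, fully home, with the slides facing the posts. I handed the job in at about 22 s of the 64 s allowed, with the gripper well clear. `finish_job` gives no verdict, so I have no confirmation beyond my own checks.

**What I did:**
- Pushed the tray square with the two fingers in the gap, pushed it sideways to centre it, then pushed it flat until it stopped against the posts.
- The moves can't tilt the tool directly, so I did not reach under the tray. I pressed the fingers against its near edge and raised them, and friction lifted it.
- I followed the tipping arc until the tray dropped into the slot on its own.

**Last checks:**
- **Height:** the wrist camera puts the tray's top edge at 124.7–125.5 mm right along its width, against 125 mm when home. The scene camera gave 124–125 mm. The side camera read 126–128 mm, which I put down to measurement noise.
- **Centring:** the tray measured about 2 mm off centre to the left in the slot, after correcting for the wrist camera's roughly 2 mm offset.
- **Posts:** I stopped pushing at about 9 N of contact force and saw the tray against the posts in the pictures. I did not measure squareness at that point any more finely.
- **Forces:** every reading I took stayed at about 11 N or less.
- **Bystanders:** the slide box, stain jar, petri dish and objective look where they started, within the scatter of the measurements (up to about 13 mm). One side-camera reading of the objective came out far from the other; the picture shows it still standing in place, so I took that for a false detection. I did not re-measure the mouse and logbook, but the arm never went near them.

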